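# Unstack the fish-feeding kit and lay it out

## Robot

A 6-joint arm with a two-finger parallel gripper is mounted at the origin on the work surface. World frame = base frame: x ahead of the robot, y to its left, z up, the work surface at z = 0. Lengths are in mm, angles in rad, forces in N, time in s.
With the tool pointing down it reaches from about 300 to 875 mm from the base axis. Payload 6.4 kg.
Tool frame: the origin (TCP) lies at the very end of the fingers, on their centre line; the grasp point (between the pads) lies 19 mm behind it; z points along the fingers, y is the line along which they close (so a half turn about z gives the same grasp; the last joint's range is limited). The gripper opens to 88 mm and grips with 3 to 60 N. Pads are 18 mm wide; open, the fingers measure 123 mm over their backs; the gripper's body (75 mm by 187 mm) begins 45 mm behind the grasp point.
Start: joints at [-0.206, 0.181, 1.607, -0, 1.354, -0.206], TCP at [575.014, 0.015, 213.014] pointing down, gripper open.
Joint ranges: [-2.99, 2.99], [-0.89, 2.07], [0.3, 2.58], [-1.14, 4.28], [0, 2.63], [-3.12, 3.12]. Speed limits (rad/s): [2.57, 2.57, 3.01, 3.14, 3.14, 3.14].

## Interface

Orientations are given as a unit quaternion [w, x, y, z].
In Python, from workcell import robot gives the robot as it stands.
- The arm moves only by the shell command python3 -m handwheel 'ROWS' [FORCE]. ROWS is JSON, a list of rows, each a list of 5 numbers: the opening, from 0 (shut) to 1 (fully open), then the shift along the tool's x, y, z scaled (see below), then the turn about the tool's z scaled (see below). In form: [[hand, x, y, z, spin], ...]. A call has 1 to 20 rows; each row is the pose to reach, as a shift and turn from the pose commanded when the call began, along the tool's axes at that moment, turning the shorter way round; what a row does not reach only later rows make up. The controller multiplies each number of a shift by 100 cm and each number of a turn by 2 pi rad. A row lasts 1/8 s, in which the tool goes at most 62.5 mm and 10.7 degrees, less where a joint would pass 70% of its speed; a pose out of reach is approached as far as the arm can. A call with a number of a shift or a turn outside -1 to 1 is refused whole. A call with a gripper value outside its range is refused whole. The fingers move at their own pace and stop on an object; FORCE is the grip in N (left out, the last holds). Time passes only in rows, so rows that repeat a pose let the fingers close. It gives the time, the measured TCP pose, the force, the opening and the grip force at its end, in the units of the state.
- robot.state(): the state, without advancing time (a new reading comes with each control period).
- robot.camera(name): name is "scene" or "side" or "wrist"; returns a dict with "frame" (384x512x3 uint8, red, green, blue), "range_z" (384x512 float32, mm along the optical axis (not along the pixel's ray), 0 where there is no reading), "fx", "fy", "cx", "cy" (pixels), "R" (3x3) and "t" (3): a world point X has camera coordinates R X + t. Camera axes: x right, y down, z forward; pixel columns grow to the right and rows downward; lengths in mm; the calibration is good to about 2 mm. A picture is of the moment at which its call begins.
- robot.job_done(): hands the job in; it is judged then, once.
The state is a dict: "time_s": time; "joint_positions": joint angles; "joint_vel": joint speeds; "joint_torque": joint torques, N m; "ee_pos": TCP position; "eef_rot": TCP orientation; "force": force on the tool from outside, world axes, zero at the start; "ft_torque": the same for the moment, N m; "grip_width": finger opening in mm; "grasp_force": force on a finger pad.
Only numpy, scipy, OpenCV 4.12 (cv2) and the standard library are available. Lean on these libraries where they do the work, as an engineer would, in place of code of your own. Each camera call takes 0.05 s, during which the arm holds its last target. There are 200 camera calls.

## Task

Lay out the fish-feeding kit: the wide jar goes in the middle of the turntable, the narrow jar in the middle of the little wooden stand, the feeding dish in the middle of the round cork mat, and the square food box, squared up, in the middle of the black square mat that the wide jar now occupies. Take the stack apart from the top, keep everything upright, set each thing down gently without dropping it, and do not push the tweezers or the scoop about.

Things in the scene. Friction and masses are not known exactly. Their poses are not given: they have to be found in the camera images.
- wide_jar_center (a point): Wide capped jar, amber glass, 56 mm diameter, 64 mm tall (the top 13 mm is a 52 mm brass-coloured metal cap), about 0.2 kg. The point is on its axis half-way up (32 mm above its foot); z up. At the start it stands on the square rubber mat, up to 17 mm off its centre.
- narrow_jar_center (a point): Narrow capped jar, amber glass, 36 mm diameter, 72 mm tall (the top 13 mm is a 32 mm brass-coloured metal cap), about 0.11 kg. The point is on its axis half-way up (36 mm above its foot); z up. At the start it stands in the feeding dish, on top of the stack; its foot is 13 mm below the dish's rim.
- dish_center (a point): Round white ceramic feeding dish, open upward, 58 mm outer diameter with an upright side, 18 mm tall, wall 4 mm, floor 5 mm, about 0.08 kg; the side narrows to 50 mm in the lowest 5 mm. The point is on its axis half-way up (9 mm above its underside); z up. At the start it stands on the food box's lid with the narrow jar in it.
- box_center (a point): Square polypropylene food box with a clip-on lid (closed, one piece), white body 64 x 64 mm, dark grey lid 68 x 68 mm in the top 8 mm, 44 mm tall in all, about 0.22 kg. The point is its centre, half-way up (22 mm above its underside); z up, x and y square to its sides (all four sides alike). At the start it is the bottom of the stack (food box, dish, narrow jar) and stands on the ledge.
- turntable_top (a point): Compact steel turntable, fixed to the ledge, a disc of 128 mm diameter with a grey 70 mm round in its middle, its top 20 mm above the ledge; it turns stiffly about its axis. The point is the middle of its top; z up. Place of the wide jar.
- stand_top (a point): Little wooden stand, 66 x 66 mm, 24 mm tall, fixed, flat on top. The point is the middle of its top; z up. Place of the narrow jar.
- cork_top (a point): Round cork mat, 86 mm diameter, 4 mm thick, fixed. The point is the middle of its top; z up. Place of the dish.
- mat_top (a point): Square black rubber mat, 104 x 104 mm, 4 mm thick, fixed. The point is the middle of its top; z up, x and y square to its sides. Place of the food box.
- tweezers: Steel tweezers lying loose on the ledge, 126 mm long along their x, 18 mm wide, 6 mm high; origin at the middle of the underside. To be left alone.
- scoop: Small blue plastic scoop lying loose on the ledge, 112 mm long along its x, 34 mm wide, 18 mm high; origin near the middle of the underside. To be left alone.
Not all that is in view belongs to the job. Several things look just like the part that bears mat_top: the one meant starts farthest to the robot's right.

How it is judged (in metres and radians):
At the end, for the whole second after the job is handed in: Each thing upright (0.1 rad), released, at rest on its place (height within 4 mm): wide jar within 15 mm of the turntable's middle; narrow jar, dish and food box within 12 mm of the middle of stand, cork mat and square mat; box sides parallel to the mat's within 0.2 rad (any quarter turn) (horizontal distance between wide_jar_center and turntable_top below 0.015 m and z of wide_jar_center in the frame of turntable_top between 0.028 and 0.036 m and angle between each of wide_jar_center, narrow_jar_center, dish_center, box_center's own z axis and vertical below 0.1 rad and linear speed of each of wide_jar, narrow_jar, dish, box below 0.02 m/s and horizontal distance between narrow_jar_center and stand_top below 0.012 m and z of narrow_jar_center in the frame of stand_top between 0.032 and 0.04 m and horizontal distance between dish_center and cork_top below 0.012 m and z of dish_center in the frame of cork_top between 0.005 and 0.013 m and horizontal distance between box_center and mat_top below 0.012 m and z of box_center in the frame of mat_top between 0.018 and 0.026 m and (angle between the x axis of box_center and the x axis of mat_top, either way round below 0.2 rad or angle between the x axis of box_center and the y axis of mat_top, either way round below 0.2 rad)); the robot touches nothing.
It fails at once if a jar, the dish or the food box is tipped by more than 0.6 rad (angle between any of wide_jar_center, narrow_jar_center, dish_center, box_center's own z axis and vertical above 0.6 rad).
It fails at once if a jar, the dish or the food box is dropped (faster than 0.7 m/s with no finger on it) ((linear speed of wide_jar above 0.7 m/s and contact force between wide_jar and the fingers below 0.05 N) or (linear speed of narrow_jar above 0.7 m/s and contact force between narrow_jar and the fingers below 0.05 N) or (linear speed of dish above 0.7 m/s and contact force between dish and the fingers below 0.05 N) or (linear speed of box above 0.7 m/s and contact force between box and the fingers below 0.05 N)).
It fails at once if the tweezers or the scoop are pushed by more than 30 mm (distance of any of tweezers, scoop from where it was at the start of the episode above 0.03 m).
It also fails if it takes over 122 s, if anything falls off the work surface, if the arm or the gripper's body presses on something with over 40 N, if the wrist force passes 120 N, or if a joint passes its speed limit or range.

## Working session

There is one attempt and no reset: what is moved stays moved. The work goes in short steps, Python scripts to look and compute and a shell command to move; the robot and the scene stay as the last step left them, time stands still between calls to the robot, and variables do not carry over. Pictures are saved under pics/ and viewed, at most 15 in all, crops included, and the job is handed in when it is done.

```bash
mkdir -p pics; ls
cat > h.py <<'E'
import numpy as np,cv2
from workcell import robot
def save(name,c):
    cv2.imwrite(name,c["frame"][:,:,::-1])
def cloud(c):
    z=c["range_z"];v,u=np.mgrid[:z.shape[0],:z.shape[1]]
    P=np.stack([(u-c["cx"])/c["fx"]*z,(v-c["cy"])/c["fy"]*z,z],-1)
    W=(P-c["t"])@np.array(c["R"]); W[z==0]=np.nan
    return W
E
python3 - <<'E'
from h import *
s=robot.state();print(s)
a=[]
for n in ("scene","side","wrist"):
    c=robot.camera(n);np.savez(f"{n}0.npz",**c);save(f"pics/{n}0.png",cv2.merge(cv2.split(c["frame"])) is not None and c)
    print(n,c["fx"],np.round(-np.array(c["R"]).T@c["t"]),np.round(c["R"],2).tolist())
E
```

```text
pics
{'time_s': 0.0, 'joint_positions': array([-2.06328049e-01,  1.81512748e-01,  1.60804822e+00, -2.94176651e-05,
        1.35380585e+00, -2.06294310e-01]), 'joint_vel': array([-0.0029153 ,  0.00058351,  0.00051519, -0.00107801,  0.00149812,
        0.00028515]), 'joint_torque': array([-5.85923790e-04, -4.33866942e+01, -3.41848969e+01,  7.00952648e-02,
        3.87157314e-02, -1.54040990e-04]), 'ee_pos': array([5.74393930e+02, 1.18335611e-01, 2.12106666e+02]), 'eef_rot': array([-7.34594970e-04,  7.07116183e-01,  7.07096823e-01, -4.97484011e-04]), 'force': array([-0.59641065,  0.87486297,  0.47083394]), 'ft_torque': array([ 0.02351353, -0.04456685, -0.04606248]), 'grasp_force': 0.0, 'grip_width': 88.45146686913439}
scene 418.18924963443686 [1128. -644.  752.] [[0.8, 0.6, -0.0], [0.35, -0.47, -0.81], [-0.49, 0.65, -0.58]]
side 432.61562156946525 [ 93. 962. 866.] [[-0.88, -0.48, 0.0], [-0.31, 0.56, -0.77], [0.37, -0.68, -0.64]]
wrist 280.5683631906042 [574.  77. 383.] [[1.0, 0.0, -0.0], [0.0, -0.96, 0.29], [-0.0, -0.29, -0.96]]
```

View pics/scene0.png

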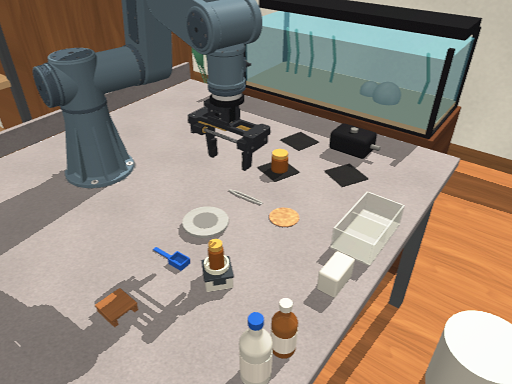

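View pics/side0.png

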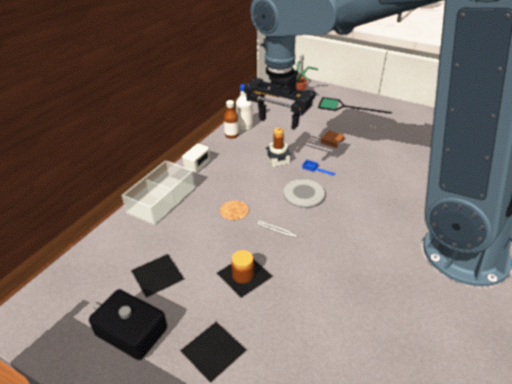

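```bash
cat >> h.py <<'E'
def ortho(cs,x0,x1,y0,y1,s):
    # image: rows = x decreasing downward (far on top), cols = y decreasing (left = +y); s px/mm
    H,Wd=int((x1-x0)*s),int((y1-y0)*s)
    img=np.zeros((H,Wd,3),np.uint8);zb=np.full((H,Wd),-1e9)
    for c in cs:
        k=3
        big={"range_z":cv2.resize(c["range_z"],None,fx=k,fy=k,interpolation=cv2.INTER_NEAREST),"fx":c["fx"]*k,"fy":c["fy"]*k,"cx":(c["cx"]+.5)*k-.5,"cy":(c["cy"]+.5)*k-.5,"R":c["R"],"t":c["t"]}
        W=cloud(big).reshape(-1,3);C=cv2.resize(c["frame"],None,fx=k,fy=k).reshape(-1,3)
        m=np.isfinite(W[:,0])&(W[:,2]<200);W,C=W[m],C[m]
        r=((x1-W[:,0])*s).astype(int);q=((y1-W[:,1])*s).astype(int)
        m=(r>=0)&(r<H)&(q>=0)&(q<Wd);r,q,W,C=r[m],q[m],W[m],C[m]
        o=np.argsort(W[:,2]);r,q,W,C=r[o],q[o],W[o],C[o]
        ok=W[:,2]>zb[r,q]+2
        zb[r[ok],q[ok]]=W[ok,2];img[r[ok],q[ok]]=C[ok]
    return img,zb
E
python3 - <<'E'
from h import *
cs=[dict(np.load(f"{n}0.npz")) for n in("scene","side")]
img,zb=ortho(cs,200,920,-450,450,.8)
for i in range(0,720,100): cv2.putText(img,str(920-i),(0,int(i*.8)+4),0,.35,(255,0,0));cv2.line(img,(0,int(i*.8)),(719,int(i*.8)),(200,80,80),1)
for i in range(50,900,100): cv2.putText(img,str(450-i),(int(i*.8)-10,10),0,.35,(255,0,0));cv2.line(img,(int(i*.8),0),(int(i*.8),575),(200,80,80),1)
cv2.imwrite("pics/o.png",img[:,:,::-1])
E
```

```text
(no output)
```

View pics/o.png

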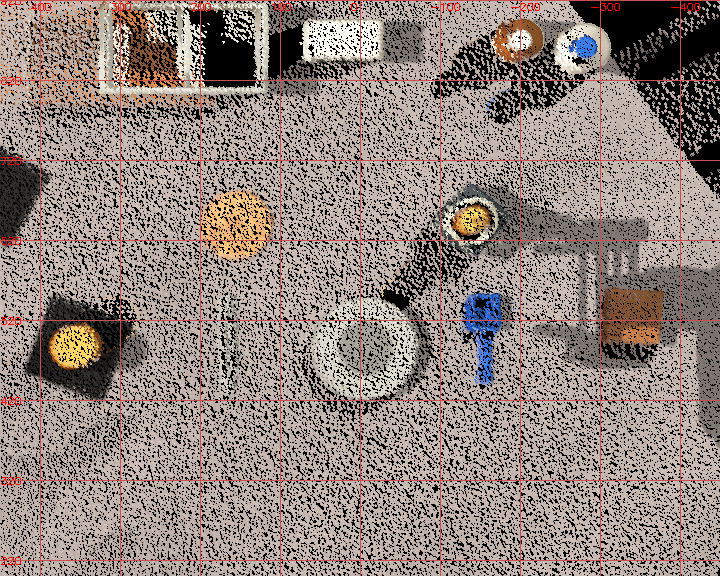

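```bash
cat > fit.py <<'E'
from h import *
def pts(cs,cen,r,z0,z1,col=None):
    out=[]
    for c in cs:
        W=cloud(c).reshape(-1,3);C=c["frame"].reshape(-1,3).astype(int)
        m=(np.hypot(W[:,0]-cen[0],W[:,1]-cen[1])<r)&(W[:,2]>z0)&(W[:,2]<z1)
        if col: m&=col(C)
        out.append(W[m])
    return out
def rep(name,cs,cen,r,z0,z1,col=None,names="SD"):
    P=pts(cs,cen,r,z0,z1,col)
    for n,p in list(zip(names,P))+[("all",np.vstack(P))]:
        if len(p)<8: print(name,n,len(p));continue
        q=p[:,:2].astype(np.float32);(c0,rad)=cv2.minEnclosingCircle(q);rc=cv2.minAreaRect(q)
        print(name,n,len(p),"med",np.round(np.median(p,0),1),"circ",np.round(c0,1),round(rad,1),"rect",np.round(rc[0],1),np.round(rc[1],1),round(rc[2],1))
E
python3 - <<'E'
from fit import *
cs=[dict(np.load(f"{n}0.npz")) for n in("scene","side")]
dark=lambda C:C.max(1)<70
org=lambda C:(C[:,0]-C[:,2]>70)
rep("widecap",cs,(487,350),50,64,72)
rep("mat",cs,(487,341),85,-3,8,dark)
rep("turn",cs,(482,-6),80,16,24)
rep("stand",cs,(525,-341),70,20,28)
rep("cork",cs,(640,154),60,0,10,org)
rep("narrcap",cs,(647,-140),40,114,126)
rep("dishrim",cs,(647,-140),40,58,65)
rep("lid",cs,(647,-140),60,38,48)
rep("lidside",cs,(647,-140),60,34,48)
E
python3 - <<'E'
import cv2,numpy as np
a=cv2.imread("pics/scene0.png")[225:300,180:260];b=cv2.imread("pics/side0.png")[115:175,255:319]
f=lambda i:cv2.resize(i,(400,375),interpolation=cv2.INTER_CUBIC)
cv2.imwrite("pics/c.png",np.hstack([f(a),f(b)]))
E
```

```text
widecap S 88 med [487.6 349.8  65.9] circ [486.2 351. ] 26.7 rect [486.6 350.9] [45.7 50.8] 33.0
widecap D 226 med [486.  359.4  65.6] circ [486.8 359.7] 26.2 rect [486.  359.7] [47.1 49.2] 32.9
widecap all 314 med [486.5 357.3  65.7] circ [485.1 355.3] 30.5 rect [486.1 356.8] [50.2 57.4] 9.3
mat S 322 med [503.8 328.5   1.9] circ [486.7 347.1] 68.1 rect [484.4 348.2] [104.9 106.1] 71.4
mat D 655 med [463.1 371.9   1.6] circ [483.6 356.3] 66.9 rect [483.2 353.6] [101.6 100. ] 70.4
mat all 977 med [471.1 356.3   1.7] circ [485.2 350.8] 72.0 rect [485.2 349.6] [108.  106.3] 70.6
turn S 987 med [487.  -12.5  18.2] circ [483.2 -10. ] 65.4 rect [485.1 -10.1] [124.  127.2] 14.2
turn D 605 med [ 4.828e+02 -4.000e-01  1.760e+01] circ [4.844e+02 3.000e-01] 64.7 rect [483.5  -0.6] [124.2 123.3] 26.8
turn all 1592 med [485.2  -7.8  18. ] circ [487.2  -4. ] 69.4 rect [484.9  -5.9] [133.5 127.4] 75.4
stand S 693 med [ 525.4 -346.2   22.3] circ [ 524.8 -344.5] 45.2 rect [ 523.5 -344.1] [65.6 67. ] 87.1
stand D 113 med [ 524.  -334.7   21.2] circ [ 522.7 -332.6] 41.2 rect [ 524.5 -334.4] [66.1 66.5
[... 947 characters left out ...]
 -150.3   60.1] circ [ 645.6 -139.1] 33.5 rect [ 643.3 -138.5] [56.9 64.5] 3.4
lid S 286 med [ 658.6 -155.5   42.2] circ [ 645.  -143.8] 45.8 rect [ 644.6 -142.9] [68.4 69.6] 48.0
lid D 114 med [ 634.2 -119.6   41. ] circ [ 642.9 -131.6] 43.1 rect [ 643.8 -135.2] [66.5 73. ] 50.2
lid all 400 med [ 652.9 -146.3   41.8] circ [ 643.5 -139.1] 50.6 rect [ 643.6 -138.7] [73.2 77.1] 48.3
lidside S 319 med [ 659.3 -157.    41.8] circ [ 643.3 -141.7] 48.0 rect [ 644.4 -143. ] [68.  71.6] 49.9
lidside D 140 med [ 634.5 -117.5   40.4] circ [ 646.1 -134.2] 45.9 rect [ 643.5 -134.5] [69.6 70.8] 44.7
lidside all 459 med [ 653.5 -146.3   41.6] circ [ 643.5 -139.1] 50.6 rect [ 643.6 -138.8] [73.2 77.3] 48.7
```

View pics/c.png

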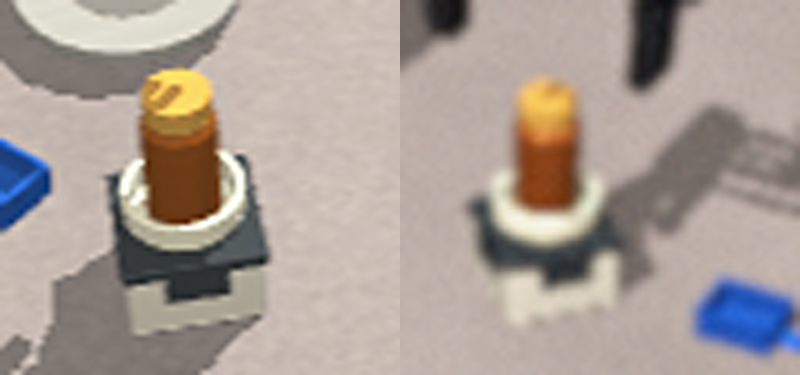

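Run:
```python
from fit import *
c=dict(np.load("wrist0.npz"))
rep("turn",[c],(484,-6),80,14,26,names="W")
rep("stack",[c],(645,-140),40,112,130,names="W")
rep("cork",[c],(640,154),60,-4,12,lambda C:(C[:,0]-C[:,2]>70),names="W")
W=cloud(c);print(np.nanmedian(W[...,2]))
```

```text
turn W 7061 med [484.3  -2.1  19.4] circ [483.8  -5.4] 63.8 rect [483.9  -5.1] [126.3 126.3] 1.4
turn all 7061 med [484.3  -2.1  19.4] circ [483.8  -5.4] 63.8 rect [483.9  -5.1] [126.3 126.3] 1.4
stack W 88 med [ 644.1 -150.9  120.1] circ [ 644.7 -149.6] 12.0 rect [ 644.7 -151.6] [24.   6.8] 1.1
stack all 88 med [ 644.1 -150.9  120.1] circ [ 644.7 -149.6] 12.0 rect [ 644.7 -151.6] [24.   6.8] 1.1
cork W 0
cork all 0
0.045620100951381276
```

View pics/wrist0.png

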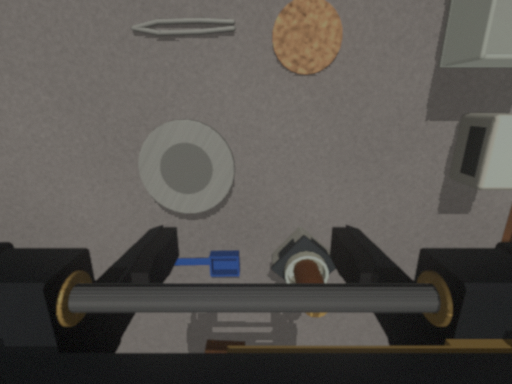

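```bash
python3 -m handwheel '[[1,-0.05,0.03,0,0],[1,-0.1,0.05,0,0],[1,-0.1395,0.07,0,0],[1,-0.1395,0.07,0,0],[1,-0.1395,0.07,0,0],[1,-0.1395,0.07,0,0]]' 20
python3 - <<'E'
from fit import *
c=robot.camera("wrist");save("pics/w1.png",c)
print(robot.state()["ee_pos"])
rep("cap",[c],(645,-140),40,112,130,names="W")
rep("rim",[c],(645,-140),40,58,66,names="W")
rep("lid",[c],(645,-140),60,40,48,names="W")
E
```

```text
time_s: 0.9
ee_pos: [644.6, -138.1, 213.0]
eef_rot: [-0.0, 0.707, 0.708, 0.0]
force: [-1.1, -0.2, 0.9]
grip_width: 88.3
grasp_force: 0.0
[ 644.76846198 -138.12140159  213.1794537 ]
cap W 807 med [ 643.9 -138.9  120.2] circ [ 644.2 -140.2] 15.9 rect [ 644.2 -139.9] [31.1 30.8] 49.1
cap all 807 med [ 643.9 -138.9  120.2] circ [ 644.2 -140.2] 15.9 rect [ 644.2 -139.9] [31.1 30.8] 49.1
rim W 408 med [ 641.4 -126.9   61. ] circ [ 643.6 -139.9] 28.9 rect [ 643.3 -135.9] [57.1 48.5] 3.7
rim all 408 med [ 641.4 -126.9   61. ] circ [ 643.6 -139.9] 28.9 rect [ 643.3 -135.9] [57.1 48.5] 3.7
lid W 1065 med [ 643.7 -125.3   43.3] circ [ 643.9 -139.6] 46.7 rect [ 644.1 -139.7] [68.1 68.1] 48.9
lid all 1065 med [ 643.7 -125.3   43.3] circ [ 643.9 -139.6] 46.7 rect [ 644.1 -139.7] [68.1 68.1] 48.9
```

View pics/w1.png

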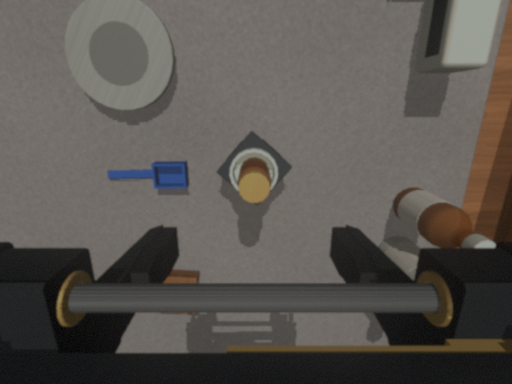

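```bash
python3 -m handwheel '[[1,-0.0005,-0.001,0.04,0],[1,-0.0005,-0.001,0.08,0],[1,-0.0005,-0.001,0.11,0],[1,-0.0005,-0.001,0.13,0],[1,-0.0005,-0.001,0.143,0],[1,-0.0005,-0.001,0.143,0],[1,-0.0005,-0.001,0.143,0],[0.25,-0.0005,-0.001,0.143,0],[0.25,-0.0005,-0.001,0.143,0],[0.25,-0.0005,-0.001,0.143,0],[0.25,-0.0005,-0.001,0.143,0],[0.25,-0.0005,-0.001,0.143,0],[0.25,-0.0005,-0.001,0.143,0],[0.25,-0.0005,-0.001,0.143,0]]' 20
```

```text
time_s: 2.7
ee_pos: [644.1, -140.0, 70.0]
eef_rot: [0.0, 0.707, 0.707, 0.0]
force: [-0.5, 0.9, 0.6]
grip_width: 34.6
grasp_force: 20.0
```

```bash
python3 -m handwheel '[[0.25,0,0,-0.01,0],[0.25,0,0,-0.03,0],[0.25,0,0,-0.055,0],[0.25,0,0,-0.075,0],[0.25,-0.02,-0.01,-0.075,0],[0.25,-0.055,-0.03,-0.075,0],[0.25,-0.09,-0.05,-0.075,0],[0.25,-0.12,-0.075,-0.075,0],[0.25,-0.15,-0.095,-0.075,0],[0.25,-0.18,-0.11,-0.075,0],[0.25,-0.199,-0.12,-0.075,0],[0.25,-0.199,-0.12,-0.075,0],[0.25,-0.199,-0.12,-0.075,0],[0.25,-0.199,-0.12,-0.075,0]]'
python3 - <<'E'
from fit import *
c=robot.camera("wrist");save("pics/w2.png",c)
W=cloud(c)
rep("stand",[c],(524,-339),60,19,29,names="W")
rep("jar",[c],(524,-339),30,100,170,names="W")
print(robot.state()["ee_pos"])
E
```

```text
time_s: 4.45
ee_pos: [524.5, -337.9, 144.9]
eef_rot: [-0.0, 0.707, 0.708, 0.0]
force: [0.3, 0.8, -1.2]
grip_width: 34.8
grasp_force: 20.0
stand W 2913 med [ 522.6 -332.6   23.2] circ [ 523.2 -340.9] 45.3 rect [ 523.6 -340.6] [65.6 66.1] 86.4
stand all 2913 med [ 522.6 -332.6   23.2] circ [ 523.2 -340.9] 45.3 rect [ 523.6 -340.6] [65.6 66.1] 86.4
jar W 1184 med [ 524.5 -322.5  151.5] circ [ 523.6 -328.5] 23.0 rect [ 523.6 -327.1] [14.3 46. ] 89.2
jar all 1184 med [ 524.5 -322.5  151.5] circ [ 523.6 -328.5] 23.0 rect [ 523.6 -327.1] [14.3 46. ] 89.2
[ 524.54807239 -337.97414816  144.96651609]
```

View pics/w2.png

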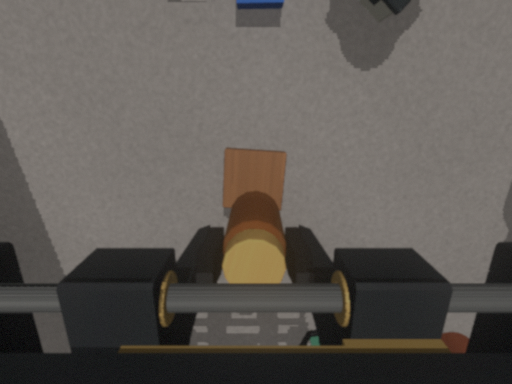

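```bash
python3 -m handwheel '[[0.25,-0.0015,0,0.03,0],[0.25,-0.0015,0,0.06,0],[0.25,-0.0015,0,0.08,0],[0.25,-0.0015,0,0.09,0],[0.25,-0.0015,0,0.095,0],[0.25,-0.0015,0,0.098,0],[0.25,-0.0015,0,0.0995,0],[0.25,-0.0015,0,0.1,0],[0.25,-0.0015,0,0.1,0]]'
```

```text
time_s: 5.62
ee_pos: [524.1, -340.7, 45.3]
eef_rot: [0.0, 0.707, 0.707, 0.0]
force: [0.4, -0.2, -1.0]
grip_width: 34.8
grasp_force: 20.0
```

```bash
python3 -m handwheel '[[0.25,0,0,0.0005,0],[0.25,0,0,0.001,0],[0.25,0,0,0.001,0]]';python3 -m handwheel '[[0.5,0,0,0,0],[0.7,0,0,0,0],[1,0,0,0,0],[1,0,0,0,0],[1,0,0,0,0],[1,0,0,-0.02,0],[1,0,0,-0.06,0],[1,0,0,-0.11,0],[1,0,0,-0.155,0],[1,0,0,-0.155,0],[1,0,0,-0.155,0]]'
python3 - <<'E'
from fit import *
c=robot.camera("wrist")
rep("cap",[c],(524,-340),40,85,105,names="W")
E
```

```text
time_s: 6.0
ee_pos: [524.4, -340.8, 44.9]
eef_rot: [0.001, 0.707, 0.707, -0.0]
force: [-1.9, 1.2, 5.3]
grip_width: 35.0
grasp_force: 20.0
time_s: 7.38
ee_pos: [523.9, -340.4, 199.6]
eef_rot: [0.0, 0.707, 0.707, -0.0]
force: [0.2, 0.1, -0.9]
grip_width: 87.9
grasp_force: 0.0
cap W 759 med [ 524.2 -339.5   95.2] circ [ 524.3 -340.8] 15.8 rect [ 524.4 -340.7] [31.1 30.8] 22.6
cap all 759 med [ 524.2 -339.5   95.2] circ [ 524.3 -340.8] 15.8 rect [ 524.4 -340.7] [31.1 30.8] 22.6
```

```bash
python3 -m handwheel '[[1,0.03,0.02,0,0],[1,0.08,0.05,0,0],[1,0.13,0.08,0,0],[1,0.18,0.11,0,0],[1,0.2005,0.12,0.02,0],[1,0.2005,0.12,0.06,0],[1,0.2005,0.12,0.1,0],[1,0.2005,0.12,0.13,0],[1,0.2005,0.12,0.145,0],[1,0.2005,0.12,0.152,0],[1,0.2005,0.12,0.152,0],[1,0.2005,0.12,0.152,0],[0.5,0.2005,0.12,0.152,0],[0.5,0.2005,0.12,0.152,0],[0.5,0.2005,0.12,0.152,0],[0.5,0.2005,0.12,0.152,0],[0.5,0.2005,0.12,0.152,0],[0.5,0.2005,0.12,0.152,0]]' 20
python3 - <<'E'
from fit import *
c=robot.camera("wrist");save("pics/w3.png",c)
E
```

```text
time_s: 9.68
ee_pos: [644.0, -140.0, 47.0]
eef_rot: [-0.0, 0.707, 0.707, -0.0]
force: [-0.6, -0.3, 1.1]
grip_width: 44.0
grasp_force: 0.0
```

View pics/w3.png

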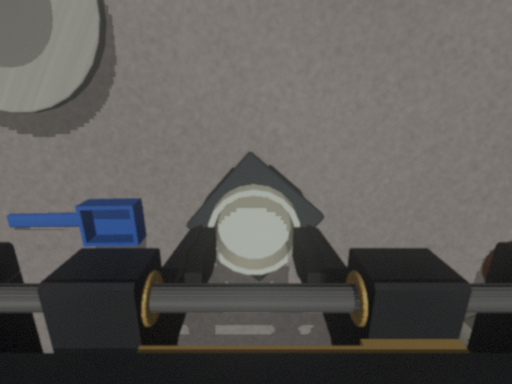

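Run:
```python
from fit import *
c=robot.camera("wrist")
rep("rim",[c],(644,-140),50,57,66,lambda C:C.min(1)>60,names="W")
for z in range(44,72,4): rep(str(z),[c],(644,-140),60,z,z+4,names="W")
cs=[robot.camera("scene"),robot.camera("side")]
a=cs[0]["frame"][220:300,170:270];b=cs[1]["frame"][115:175,245:320]
cv2.imwrite("pics/c4.png",np.hstack([cv2.resize(i,(400,330),interpolation=cv2.INTER_CUBIC) for i in(a,b)])[:,:,::-1])
```

```text
rim W 1688 med [ 643.4 -132.6   60.8] circ [ 643.6 -140. ] 29.2 rect [ 644.6 -139.5] [55.1 57.4] 12.0
rim all 1688 med [ 643.4 -132.6   60.8] circ [ 643.6 -140. ] 29.2 rect [ 644.6 -139.5] [55.1 57.4] 12.0
44 W 1395 med [ 643.3 -137.4   47.6] circ [ 643.9 -138.2] 45.0 rect [ 644.3 -138.8] [65.6 65.6] 48.7
44 all 1395 med [ 643.3 -137.4   47.6] circ [ 643.9 -138.2] 45.0 rect [ 644.3 -138.8] [65.6 65.6] 48.7
48 W 2807 med [ 643.3 -142.    48.6] circ [ 643.4 -137.7] 27.6 rect [ 643.8 -138. ] [53.8 49.6] 89.4
48 all 2807 med [ 643.3 -142.    48.6] circ [ 643.4 -137.7] 27.6 rect [ 643.8 -138. ] [53.8 49.6] 89.4
52 W 466 med [ 644.  -153.8   54. ] circ [ 643.8 -137.3] 27.9 rect [ 645.1 -138.1] [54.  52.3] 89.8
52 all 466 med [ 644.  -153.8   54. ] circ [ 643.8 -137.3] 27.9 rect [ 645.1 -138.1] [54.  52.3] 89.8
56 W 507 med [ 642.7 -152.8   58.1] circ [ 643.6 -138.8] 28.4 rect [ 645.3 -138. ] [53.3 54.4] 9.4
56 all 507 med [ 642.7 -152.8   58.1] circ [ 643.6 -138.8] 28.4 rect [ 645.3 -138. ] [53.3 54.4] 9.4
60 W 1286 med [ 643.4 -129.8   61.1] circ [ 643.6 -140.2] 29.1 rect [ 644.5 -139.8] [54.9 57. ] 12.0
60 all 1286 med [ 643.4 -129.8   61.1] circ [ 643.6 -140.2] 29.1 rect [ 644.5 -139.8] [54.9 57. ] 12.0
64 W 0
64 all 0
68 W 14 med [ 619.2 -130.5   71.7] circ [ 643.4 -130.3] 29.6 rect [ 643.3 -133.5] [ 7.8 59.2] 88.3
68 all 14 med [ 619.2 -130.5   71.7] circ [ 643.4 -130.3] 29.6 rect [ 643.3 -133.5] [ 7.8 59.2] 88.3
```

View pics/c4.png

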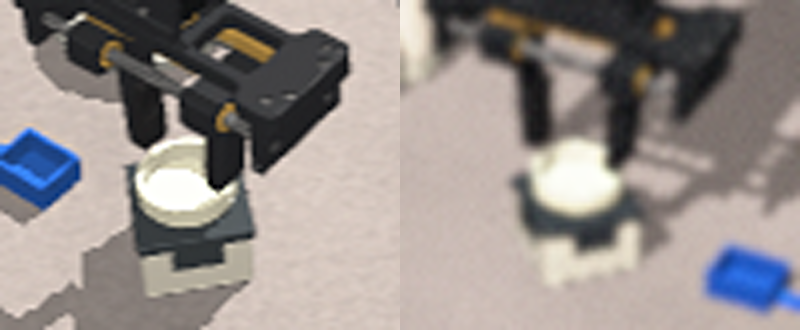

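```bash
python3 -m handwheel '[[0.45,0,0,0,0],[0.42,0,0,0,0],[0.4,0,0,0,0],[0.4,0,0,0,0],[0.4,0,0,0,0]]' 10
python3 - <<'E'
from fit import *
c=robot.camera("wrist")
rep("rim",[c],(644,-140),50,57,66,lambda C:C.min(1)>60,names="W")
a=c["frame"][180:310,160:350]
b=robot.camera("scene")["frame"][225:285,190:260]
cv2.imwrite("pics/c5.png",np.hstack([cv2.resize(a,(440,400),interpolation=cv2.INTER_CUBIC),cv2.resize(b,(360,400),interpolation=cv2.INTER_CUBIC)])[:,:,::-1])
E
```

```text
time_s: 10.5
ee_pos: [644.0, -140.0, 47.0]
eef_rot: [0.0, 0.707, 0.707, -0.0]
force: [-0.6, -0.6, 0.6]
grip_width: 35.2
grasp_force: 0.0
rim W 1455 med [ 643.4 -127.6   60.9] circ [ 643.7 -140. ] 29.1 rect [ 645.1 -139.3] [53.8 57.7] 17.5
rim all 1455 med [ 643.4 -127.6   60.9] circ [ 643.7 -140. ] 29.1 rect [ 645.1 -139.3] [53.8 57.7] 17.5
```

View pics/c5.png

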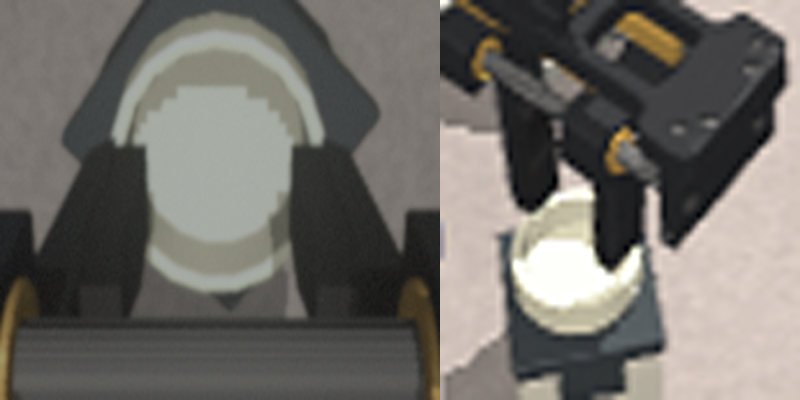

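Run:
```python
from fit import *
for n,dy in(("scene",4.5),("side",-4.5)):
    c=robot.camera(n);W=cloud(c)+[0,dy,1.5]
    C=c["frame"].astype(int).max(2)
    m=(abs(W[...,0]-644)<60)&(abs(W[...,1]+140)<22)&(W[...,2]>46)&(W[...,2]<110)&(C<90)
    for lo in range(46,110,4):
        k=m&(W[...,2]>=lo)&(W[...,2]<lo+4)
        if k.any(): print(n,lo,k.sum(),np.round(W[k].min(0)),np.round(W[k].max(0)))
```

```text
scene 46 1 [ 619. -156.   47.] [ 619. -156.   47.]
scene 70 3 [ 624. -143.   71.] [ 625. -129.   74.]
scene 74 14 [ 616. -147.   74.] [ 674. -131.   78.]
scene 78 19 [ 618. -149.   78.] [ 677. -128.   82.]
scene 82 22 [ 618. -149.   82.] [ 677. -127.   86.]
scene 86 29 [ 615. -149.   86.] [ 677. -130.   90.]
scene 90 22 [ 616. -150.   90.] [ 677. -128.   94.]
scene 94 25 [ 615. -149.   94.] [ 677. -128.   98.]
scene 98 27 [ 613. -148.   98.] [ 679. -128.  102.]
scene 102 25 [ 615. -149.  102.] [ 678. -129.  106.]
scene 106 21 [ 613. -150.  106.] [ 678. -133.  110.]
side 74 5 [ 615. -155.   75.] [ 665. -133.   77.]
side 78 10 [ 613. -150.   78.] [ 668. -130.   82.]
side 82 10 [ 612. -149.   83.] [ 670. -128.   86.]
side 86 8 [ 612. -152.   86.] [ 671. -131.   90.]
side 90 16 [ 609. -149.   91.] [ 673. -128.   94.]
side 94 7 [ 612. -145.   94.] [ 670. -131.   98.]
side 98 11 [ 610. -148.   98.] [ 673. -130.  102.]
side 102 10 [ 610. -150.  102.] [ 669. -126.  106.]
side 106 11 [ 609. -152.  106.] [ 673. -129.  110.]
```

```bash
python3 -m handwheel '[[1,0,0,0,0],[1,0,0,0,0],[1,0,0,0,0],[1,0,0,0,0],[1,0,0,0,0],[1,0,0,0.01,0],[1,0,0,0.017,0],[1,0,0,0.021,0],[1,0,0,0.022,0],[1,0,0,0.022,0],[0.5,0,0,0.022,0],[0.5,0,0,0.022,0],[0.5,0,0,0.022,0],[0.5,0,0,0.022,0],[0.5,0,0,0.022,0],[0.5,0,0,0.022,0],[0.5,0,0,0.022,0]]' 20
```

```text
time_s: 12.82
ee_pos: [644.1, -140.0, 25.2]
eef_rot: [0.0, 0.707, 0.707, 0.0]
force: [-0.1, 0.3, 2.4]
grip_width: 57.4
grasp_force: 20.0
```

```bash
python3 -m handwheel '[[0.5,0,0,-0.005,0],[0.5,0,0,-0.02,0],[0.5,0,0,-0.045,0],[0.5,0.01,0,-0.07,0],[0.5,0.04,0,-0.08,0],[0.5,0.08,0,-0.08,0],[0.5,0.12,-0.002,-0.08,0],[0.5,0.16,-0.004,-0.08,0],[0.5,0.2,-0.005,-0.08,0],[0.5,0.24,-0.005,-0.08,0],[0.5,0.275,-0.005,-0.08,0],[0.5,0.294,-0.005,-0.08,0],[0.5,0.294,-0.005,-0.08,0],[0.5,0.294,-0.005,-0.08,0],[0.5,0.294,-0.005,-0.08,0]]'
python3 - <<'E'
from fit import *
c=robot.camera("wrist");save("pics/w6.png",c)
rep("cork",[c],(639,154.5),55,-1,9,lambda C:C[:,0]-C[:,2]>30,names="W")
rep("dish",[c],(639,154.5),45,110,155,lambda C:C.min(1)>90,names="W")
E
```

```text
time_s: 14.7
ee_pos: [639.2, 152.6, 105.0]
eef_rot: [0.0, 0.708, 0.707, -0.0]
force: [-0.7, 0.7, -0.9]
grip_width: 58.2
grasp_force: 20.0
cork W 4358 med [637.5 163.9   3.2] circ [637.5 154.5] 43.5 rect [637.1 163.2] [85.2 68.5] 1.1
cork all 4358 med [637.5 163.9   3.2] circ [637.5 154.5] 43.5 rect [637.1 163.2] [85.2 68.5] 1.1
dish W 7480 med [638.6 152.7 128.7] circ [638.2 152.7] 29.5 rect [639.5 154.5] [54.2 57.7] 69.1
dish all 7480 med [638.6 152.7 128.7] circ [638.2 152.7] 29.5 rect [639.5 154.5] [54.2 57.7] 69.1
```

View pics/w6.png

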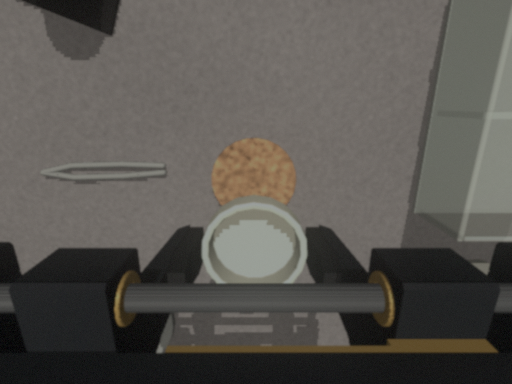

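```bash
python3 -m handwheel '[[0.5,0.0005,-0.0015,0.03,0],[0.5,0.0005,-0.0015,0.06,0],[0.5,0.0005,-0.0015,0.09,0],[0.5,0.0005,-0.0015,0.105,0],[0.5,0.0005,-0.0015,0.113,0],[0.5,0.0005,-0.0015,0.117,0],[0.5,0.0005,-0.0015,0.119,0],[0.5,0.0005,-0.0015,0.1195,0],[0.5,0.0005,-0.0015,0.1195,0]]'
```

```text
time_s: 15.88
ee_pos: [637.9, 154.6, -13.9]
eef_rot: [0.0, 0.707, 0.707, 0.0]
force: [0.5, -0.2, -0.9]
grip_width: 58.4
grasp_force: 20.0
```

```bash
python3 -m handwheel '[[0.5,0,0,0.0005,0],[0.5,0,0,0.001,0],[0.5,0,0,0.0013,0],[0.5,0,0,0.0013,0]]'
```

```text
time_s: 16.38
ee_pos: [637.8, 154.6, -14.9]
eef_rot: [0.0, 0.707, 0.707, 0.0]
force: [-2.3, 0.1, 6.0]
grip_width: 58.0
grasp_force: 20.0
```

```bash
python3 -m handwheel '[[0.75,0,0,0,0],[1,0,0,0,0],[1,0,0,0,0],[1,0,0,0,0],[1,0,0,-0.02,0],[1,0,0,-0.07,0],[1,0,0,-0.12,0],[1,0,0,-0.16,0],[1,0.03,-0.02,-0.186,0],[1,0.08,-0.06,-0.186,0],[1,0.12,-0.09,-0.186,0],[1,0.16,-0.12,-0.186,0],[1,0.2,-0.151,-0.186,0],[1,0.2,-0.151,-0.186,0],[1,0.2,-0.151,-0.186,0],[1,0.2,-0.151,-0.186,0]]'
python3 - <<'E'
from fit import *
c=robot.camera("wrist");save("pics/w7.png",c)
rep("cap",[c],(486,355),60,62,74,names="W")
rep("mat",[c],(484,351),90,1,8,lambda C:C.max(1)<50,names="W")
S,D=robot.camera("scene"),robot.camera("side")
rep("dish",[S,D],(637.5,154.5),45,17,27,lambda C:C.min(1)>120)
E
```

```text
time_s: 18.38
ee_pos: [487.6, 353.5, 170.7]
eef_rot: [0.0, 0.708, 0.707, 0.0]
force: [-0.4, 0.0, -1.0]
grip_width: 88.0
grasp_force: 0.0
cap W 1967 med [485.9 358.   67.2] circ [486.4 356.8] 25.8 rect [486.5 356.8] [51.4 49.9] 88.7
cap all 1967 med [485.9 358.   67.2] circ [486.4 356.8] 25.8 rect [486.5 356.8] [51.4 49.9] 88.7
mat W 2905 med [471.7 376.4   3.2] circ [483.7 354. ] 68.3 rect [483.5 353.4] [100.2  99.7] 69.3
mat all 2905 med [471.7 376.4   3.2] circ [483.7 354. ] 68.3 rect [483.5 353.4] [100.2  99.7] 69.3
dish S 74 med [640.6 151.7  19.5] circ [637.  151.9] 29.0 rect [637.5 151. ] [55.7 55.8] 73.8
dish D 42 med [624.4 166.6  19. ] circ [636.7 158.1] 30.4 rect [636.6 161.9] [47.7 59.3] 88.3
dish all 116 med [635.4 156.2  19.3] circ [634.8 154.8] 32.3 rect [637.5 154.8] [56.1 62.9] 10.7
```

View pics/w7.png

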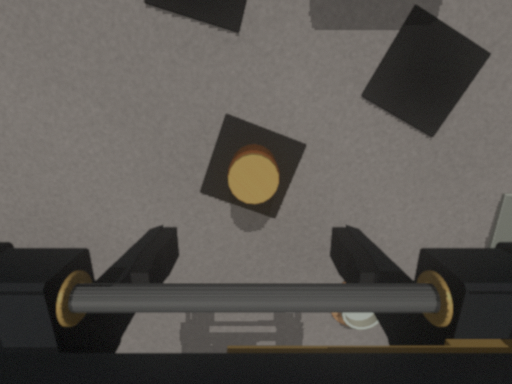

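```bash
python3 -m handwheel '[[1,0.0023,0,0.04,0],[1,0.0023,0,0.08,0],[1,0.0023,0,0.12,0],[1,0.0023,0,0.15,0],[1,0.0023,0,0.167,0],[1,0.0023,0,0.173,0],[1,0.0023,0,0.173,0],[0.5,0.0023,0,0.173,0],[0.5,0.0023,0,0.173,0],[0.5,0.0023,0,0.173,0],[0.5,0.0023,0,0.173,0],[0.5,0.0023,0,0.173,0],[0.5,0.0023,0,0.173,0]]' 25
```

```text
time_s: 20.15
ee_pos: [486.7, 357.0, -2.4]
eef_rot: [0.0, 0.707, 0.707, 0.0]
force: [-0.9, 0.0, 4.6]
grip_width: 55.5
grasp_force: 25.0
```

```bash
python3 -m handwheel '[[0.5,0,0,-0.005,0],[0.5,0,0,-0.02,0],[0.5,0,0,-0.05,0],[0.5,-0.01,0,-0.08,0],[0.5,-0.04,0,-0.09,0],[0.5,-0.08,0,-0.09,0],[0.5,-0.12,-0.001,-0.09,0],[0.5,-0.16,-0.0025,-0.09,0],[0.5,-0.2,-0.0025,-0.09,0],[0.5,-0.24,-0.0025,-0.09,0],[0.5,-0.28,-0.0025,-0.09,0],[0.5,-0.32,-0.0025,-0.09,0],[0.5,-0.35,-0.0025,-0.09,0],[0.5,-0.362,-0.0025,-0.08,0],[0.5,-0.362,-0.0025,-0.06,0],[0.5,-0.362,-0.0025,-0.04,0],[0.5,-0.362,-0.0025,-0.028,0],[0.5,-0.362,-0.0025,-0.021,0],[0.5,-0.362,-0.0025,-0.018,0],[0.5,-0.362,-0.0025,-0.017,0]]'; python3 -m handwheel '[[0.5,0,0,0,0],[0.5,0,0,0.0005,0],[0.5,0,0,0.0005,0]]'
```

```text
time_s: 22.65
ee_pos: [484.4, -5.1, 14.5]
eef_rot: [0.0, 0.707, 0.707, 0.0]
force: [0.0, 0.1, -2.2]
grip_width: 55.5
grasp_force: 25.0
time_s: 23.02
ee_pos: [484.2, -5.2, 13.9]
eef_rot: [0.0, 0.707, 0.707, 0.0]
force: [-0.1, 0.8, -1.7]
grip_width: 55.4
grasp_force: 25.0
```

```bash
python3 -m handwheel '[[0.5,0,0,0.0005,0],[0.5,0,0,0.001,0],[0.5,0,0,0.001,0]]'
```

```text
time_s: 23.4
ee_pos: [484.2, -5.3, 13.6]
eef_rot: [0.0, 0.707, 0.707, -0.0]
force: [-3.5, 0.3, 8.3]
grip_width: 55.3
grasp_force: 25.0
```

```bash
python3 -m handwheel '[[0.75,0,0,0,0],[1,0,0,0,0],[1,0,0,0,0],[1,0,0,0,0],[1,0,0,-0.02,0],[1,0,0,-0.07,0],[1,0,0,-0.12,0],[1,0,0,-0.157,0],[1,-0.03,0.035,-0.157,0.03],[1,-0.07,0.08,-0.157,0.055],[1,-0.1,0.12,-0.157,0.085],[1,-0.1345,0.16,-0.157,0.114],[1,-0.1345,0.16,-0.157,0.114],[1,-0.1345,0.16,-0.157,0.114],[1,-0.1345,0.16,-0.157,0.114]]'
python3 - <<'E'
from fit import *
c=robot.camera("wrist");save("pics/w8.png",c)
rep("lid",[c],(644,-140),60,40,48,names="W")
S,D=robot.camera("scene"),robot.camera("side")
rep("jar",[S,D],(484,-5),45,78,90)
print(robot.state()["eef_rot"])
E
```

```text
time_s: 25.28
ee_pos: [643.3, -138.7, 169.9]
eef_rot: [-0.0, 0.91, 0.415, -0.0]
force: [-0.5, -0.3, -0.2]
grip_width: 88.2
grasp_force: 0.0
lid W 3724 med [ 645.  -138.8   43.3] circ [ 643.9 -139.8] 46.7 rect [ 644.1 -140. ] [68.2 68.1] 48.9
lid all 3724 med [ 645.  -138.8   43.3] circ [ 643.9 -139.8] 46.7 rect [ 644.1 -140. ] [68.2 68.1] 48.9
jar S 20 med [469.5 -25.3  81.8] circ [471.7 -23.2] 14.5 rect [469.7 -25. ] [ 5.6 29. ] 42.8
jar D 140 med [483.8  -1.3  80.8] circ [485.4  -2.5] 29.3 rect [484.1  -3.2] [49.6 49.2] 85.8
jar all 160 med [481.1  -4.7  80.9] circ [482.3  -4.3] 29.5 rect [483.9  -6.1] [55.6 49.2] 85.8
[2.26247549e-04 9.09855364e-01 4.14925426e-01 2.35669954e-04]
```

View pics/w8.png

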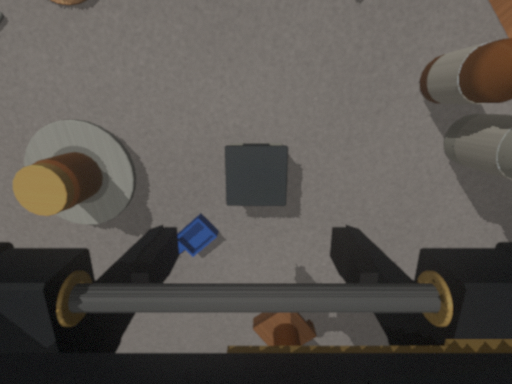

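```bash
python3 -m handwheel '[[1,0,0,0.04,0],[1,0,0,0.08,0],[1,0,0,0.12,0],[1,0,0,0.15,0],[1,0,0,0.168,0],[1,0,0,0.175,0],[1,0,0,0.175,0],[0.6,0,0,0.175,0],[0.6,0,0,0.175,0],[0.6,0,0,0.175,0],[0.6,0,0,0.175,0],[0.6,0,0,0.175,0],[0.6,0,0,0.175,0]]' 30
```

```text
time_s: 27.05
ee_pos: [644.8, -140.0, -4.2]
eef_rot: [0.001, 0.91, 0.414, 0.001]
force: [-0.4, 0.4, 6.5]
grip_width: 66.8
grasp_force: 30.0
```

```bash
python3 -m handwheel '[[0.6,0,0,-0.005,0],[0.6,0,0,-0.02,0],[0.6,0,0,-0.05,0],[0.6,0,0,-0.08,0],[0.6,0.013,-0.022,-0.1,0],[0.6,0.035,-0.06,-0.1,-0.005],[0.6,0.06,-0.1,-0.1,-0.01],[0.6,0.084,-0.14,-0.1,-0.02],[0.6,0.108,-0.18,-0.1,-0.03],[0.6,0.132,-0.22,-0.1,-0.04],[0.6,0.156,-0.26,-0.1,-0.05],[0.6,0.18,-0.3,-0.1,-0.0585],[0.6,0.204,-0.34,-0.1,-0.0585],[0.6,0.228,-0.38,-0.1,-0.0585],[0.6,0.252,-0.42,-0.1,-0.0585],[0.6,0.266,-0.444,-0.1,-0.0585],[0.6,0.266,-0.444,-0.1,-0.0585],[0.6,0.266,-0.444,-0.1,-0.0585],[0.6,0.266,-0.444,-0.1,-0.0585]]'
python3 - <<'E'
from fit import *
c=robot.camera("wrist");save("pics/w9.png",c)
rep("mat",[c],(484,352),85,1,8,lambda C:C.max(1)<60,names="W")
S,D=robot.camera("scene"),robot.camera("side")
rep("mat",[S,D],(484,352),85,-3,8,lambda C:C.max(1)<70)
rep("lid",[c],(484,352),60,135,160,names="W")
q=robot.state()["eef_rot"];print(np.degrees(2*np.arctan2(q[2],q[1]))-90)
E
```

```text
time_s: 29.42
ee_pos: [484.2, 351.5, 94.9]
eef_rot: [0.0, 0.819, 0.573, -0.0]
force: [-0.5, 0.4, -2.6]
grip_width: 67.1
grasp_force: 30.0
mat W 5176 med [493.6 379.6   3.2] circ [492.9 378.3] 54.9 rect [493.4 378.8] [ 46.8 101.5] 69.9
mat all 5176 med [493.6 379.6   3.2] circ [492.9 378.3] 54.9 rect [493.4 378.8] [ 46.8 101.5] 69.9
mat S 516 med [488.9 346.2   1.8] circ [487.3 349.1] 69.4 rect [486.  348.2] [105.7 103.3] 68.5
mat D 1102 med [480.7 359.2   1.7] circ [483.1 356.9] 66.6 rect [483.  355.4] [99.  98.6] 68.7
mat all 1618 med [483.2 354.8   1.7] circ [486.6 350.7] 71.2 rect [485.  349.8] [107.9 106.4] 68.7
lid W 15171 med [487.4 362.9 142.3] circ [485.1 355.8] 50.4 rect [483.7 351.8] [ 68.8 100.1] 70.2
lid all 15171 med [487.4 362.9 142.3] circ [485.1 355.8] 50.4 rect [483.7 351.8] [ 68.8 100.1] 70.2
-20.05908427010351
```

View pics/w9.png

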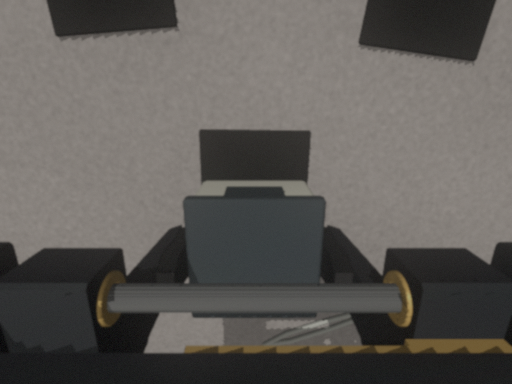

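```bash
python3 -m handwheel '[[0.6,0.0007,0,0.03,0],[0.6,0.0007,0,0.055,0],[0.6,0.0007,0,0.075,0],[0.6,0.0007,0,0.086,0],[0.6,0.0007,0,0.092,0],[0.6,0.0007,0,0.094,0],[0.6,0.0007,0,0.095,0],[0.6,0.0007,0,0.095,0],[0.6,0.0007,0,0.095,0]]'
```

```text
time_s: 30.7
ee_pos: [484.2, 353.3, 0.1]
eef_rot: [0.0, 0.819, 0.574, 0.0]
force: [-0.3, 0.5, -3.2]
grip_width: 66.9
grasp_force: 30.0
```

```bash
python3 -m handwheel '[[0.6,0,0,0.0005,0],[0.6,0,0,0.001,0],[0.6,0,0,0.0013,0],[0.6,0,0,0.0013,0]]'
```

```text
time_s: 31.2
ee_pos: [484.3, 353.3, -0.3]
eef_rot: [0.0, 0.819, 0.574, 0.0]
force: [-4.1, -2.4, 7.6]
grip_width: 67.0
grasp_force: 30.0
```

Contact; release, rise and check everything.

```bash
python3 -m handwheel '[[0.8,0,0,0,0],[1,0,0,0,0],[1,0,0,0,0],[1,0,0,0,0],[1,0,0,-0.02,0],[1,0,0,-0.07,0],[1,0,0,-0.12,0],[1,0,0,-0.17,0],[1,0,0,-0.2,0],[1,0,0,-0.2,0],[1,0,0,-0.2,0],[1,0,0,-0.2,0]]'
python3 - <<'E'
from fit import *
c=robot.camera("wrist")
rep("lid",[c],(484,352),60,43,53,names="W")
rep("mat",[c],(484,352),85,1,8,lambda C:C.max(1)<60,names="W")
rep("wide",[c],(484,-5),45,75,92,names="W")
S,D=robot.camera("scene"),robot.camera("side")
rep("ncap",[S,D],(524,-340),40,88,100)
rep("wide",[S,D],(484,-5),45,78,90)
rep("dish",[S,D],(637.5,154.5),45,17,27,lambda C:C.min(1)>120)
save("pics/s10.png",S)
E
```

```text
time_s: 32.7
ee_pos: [483.0, 352.6, 196.7]
eef_rot: [-0.0, 0.819, 0.574, -0.002]
force: [-1.0, -1.4, -0.8]
grip_width: 87.9
grasp_force: 0.0
lid W 3275 med [484.5 355.5  47.2] circ [483.6 353.1] 46.6 rect [483.9 353.8] [67.5 68. ] 70.1
lid all 3275 med [484.5 355.5  47.2] circ [483.6 353.1] 46.6 rect [483.9 353.8] [67.5 68. ] 70.1
mat W 2428 med [495.  377.5   3.2] circ [483.8 353.1] 70.1 rect [483.7 352.8] [102.6 101.8] 69.1
mat all 2428 med [495.  377.5   3.2] circ [483.8 353.1] 70.1 rect [483.7 352.8] [102.6 101.8] 69.1
wide W 0
wide all 0
ncap S 159 med [ 526.4 -345.1   93.9] circ [ 525.5 -344.4] 16.0 rect [ 524.8 -343.8] [30.8 29.6] 61.9
ncap D 40 med [ 524.4 -334.9   91.9] circ [ 521.7 -338.7] 19.5 rect [ 523.  -335.1] [28.2 34.4] 60.0
ncap all 199 med [ 526.  -342.9   93.6] circ [ 522.2 -340.3] 21.0 rect [ 524.  -340.1] [30.2 41.2] 18.6
wide S 195 med [484.9 -10.8  81.7] circ [483.9  -9. ] 26.9 rect [483.9  -9.7] [50.6 50.9] 58.3
wide D 144 med [484.9  -1.6  80.9] circ [484.3  -3.6] 26.9 rect [485.8  -3.3] [48.1 52. ] 23.3
wide all 339 med [484.9  -6.6  81.4] circ [483.9  -6.1] 29.4 rect [485.   -6.3] [53.4 56.2] 43.1
dish S 75 med [638.6 148.1  19.5] circ [638.6 149.7] 30.1 rect [637.3 150.4] [55.1 56.7] 65.6
dish D 57 med [636.1 166.3  18.9] circ [636.9 156.4] 30.0 rect [636.6 156.8] [55.1 56.8] 2.7
dish all 132 med [638.1 155.9  19.3] circ [637.7 152.9] 33.3 rect [637.6 153.1] [55.8 63.7] 7.3
```

View pics/s10.png

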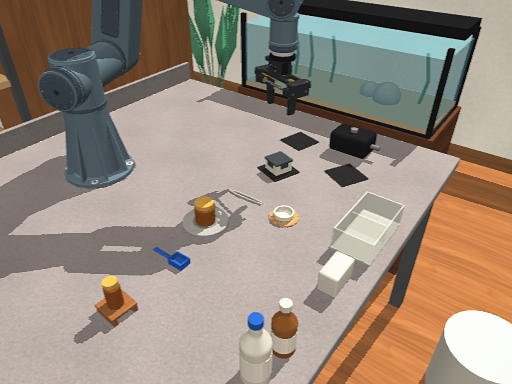

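All four are in place: the narrow jar is on the stand at (112,292), the wide jar on the turntable at (205,211), the dish on the cork at (284,214) and the box on the mat at (278,165). All are upright, and the scoop and tweezers haven't moved.

```bash
python3 -c "
from workcell import robot
print(robot.job_done())"
```

```text
the job is handed in; nothing more can be done
None
```

The job is handed in at about 33 s of the 122 s allowed: both jars, the dish and the box are upright and released, each within about 2 mm of its place's middle by the last camera check, with the box square to the mat within about 1°; no verdict was returned.

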